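Slot a sanding block back into its tight row

ROBOT

A 7-joint arm with a two-finger parallel gripper is mounted at the origin on the work surface. World frame = base frame: x ahead of the robot, y to its left, z up, the work surface at z = 0. Lengths are in m, angles in rad, forces in N, time in s.
With the tool pointing down it reaches from about 0.4 to 0.85 m from the base axis. Payload 4.5 kg.
Tool frame: the origin (TCP) lies between the finger pads; the fingertips stand 19 mm ahead of it and the grasp point (between the pads) is the TCP (r.tips_ahead is the distance from the TCP to the fingertips, in m); z points along the fingers, y is the line along which they close (so a half turn about z gives the same grasp; the last joint's range is limited). The gripper opens to 88 mm and grips with 3 to 60 N. Pads are 18 mm wide; open, the fingers measure 123 mm over their backs; the gripper's body (75 mm by 187 mm) begins 45 mm behind the grasp point.
Start: joints at [-1.153, 0.689, -0.195, 1.565, 0.157, 0.902, -0.215], TCP at [0.234, 0.58, 0.258] pointing down, gripper open.
Joint ranges: [-3.01, 3.01], [-0.46, 2.08], [-1.47, 1.51], [0.13, 2.56], [-1, 4.14], [0.04, 2.09], [-2.66, 2.66]. Speed limits (rad/s): [2.57, 2.57, 3.14, 3.14, 3.14, 3.14, 3.14].

INTERFACE

Orientations are given as a unit quaternion [x, y, z, w].
In Python, from plant import r, cams, models gives the robot as it stands. The module is installed in compiled form; this text tells all that it offers.
- The arm moves only by the tool jog_arm, never from a script. Its arguments are lists of equal length, an entry for each row: "turn": the turn, a rotation vector about the tool's x, y, z in rad, a list of three; "translation": the shift along the tool's x, y, z in m, a list of three; "grip": the closure, from 0 (fully open) to 1 (shut). In form: {"turn": [[ax, ay, az], ...], "translation": [[tx, ty, tz], ...], "grip": [grip, ...]}. A call has 1 to 20 rows; each row is the pose to reach, as a shift and turn from the pose commanded when the call began, along the tool's axes at that moment; what a row does not reach only later rows make up. A row lasts 1/8 s, in which the tool goes at most 62.5 mm and 10.7 degrees, less where a joint would pass 70% of its speed; a pose out of reach is approached as far as the arm can. A call with a gripper value outside its range is refused whole. The fingers move at their own pace and stop on an object; "force" is the grip in N (left out, the last holds). Time passes only in rows, so rows that repeat a pose let the fingers close. It gives the time, the measured TCP pose, the force, the opening and the grip force at its end, in the units of the state.
- r.get_state(): the state, without advancing time (a new reading comes with each control period).
- cams.snapshot(name): name is "scene" or "top" or "wrist"; returns the picture (384x512x3 uint8, red, green, blue); there is no depth.
- cams.camera_params(name): a dict with "fx", "fy", "cx", "cy" (pixels), "k1" (the pictures are not rectified: a ray, as slopes to the right and down, at radius r is drawn at 1 + k1 r^2 times it, then the intrinsics apply), "eye" and "orientation" of the camera in the world. Camera axes: x right, y up, looking along -z (the intrinsics and any distortion apply to the point x, -y, -z); pixel columns grow to the right and rows downward; lengths in m; the calibration is good to about 2 mm. A picture is of the moment at which its call begins: read the wrist's pose just before it. camera_params takes no time and is no camera call; for the wrist camera it gives the pose at the moment of the call.
- r.finish_job(): hands the job in; it is judged then, once.
Trained networks look in the newest picture that a camera, given by its name, has taken for a name from the list of things; names that differ only in an ending like _2 or _b are one class to them, and where a whole thing is asked for, a point or a joint stands for the part that bears it (a point fixed in the world has none). Each returns a list of dicts, best first, with "p" (0 to 1); they miss things now and then, are a little off and sometimes report something else, mostly with a low value. They report only what shows in the picture. A call takes as long as a camera call. They do not tell look-alikes from the thing itself.
- models.find_in(camera, name): "position" ([x, y, z] in m, in world coordinates, good to about 4 mm: the middle of the surface that is visible of it).
- models.masks_of(camera, name): "pixels" (384x512 bool, what is visible of it).
- models.place_of(camera, name): "position" ([x, y, z] in m, in world coordinates, good to about 4 mm: a listed point, or the origin of a listed thing).
The state is a dict: "clock": time; "q": joint angles; "qd": joint speeds; "joint_torque": joint torques, N m; "tool_pos": TCP position; "eef_rot": TCP orientation; "contact_force": force on the tool from outside, world axes, zero at the start; "moment": the same for the moment, N m; "opening": opening from 0.0 (shut) to 1.0 (fully open); "finger_force": force on a finger pad.
Only numpy, scipy, OpenCV 4.12 (cv2) and the standard library are available. Lean on these libraries where they do the work, as an engineer would, in place of code of your own. Each camera call takes 0.05 s, during which the arm holds its last target. There are 200 camera calls.

TASK

The blue-handled sanding block belongs in the tray, in the row between the two red-handled blocks, but there is hardly any gap: first gently nudge the red blocks apart by their grips until each half of the row rests against its padded, sprung tray cheek, going no further than you feel the cheek begin to push back. Then fetch the blue block and slide it down between the red ones until it stands fully home on the tray floor, upright and level with its neighbours. Do not crush the row against the tray ends or ram the blocks together, tip none over, and leave everything else on the bench where it is.

Things in the scene. Friction and masses are not known exactly. Their poses are not given: they have to be found in the camera images.
- blue_block_mid (a point): Block to put away: pale wood, blue grip. Body 110 mm long (x), 40 thick (y), 75 high; upright grip centrally on top, 20 mm (x) by 14 mm (y), 45 mm tall. The lowest 24 mm are bevelled on both long sides to a foot 32 mm thick. 0.12 to 0.21 kg. Point: middle of the body without grip, 37.5 mm above the underside, 82.5 below the grip's top; z up. Same turned half round. Starts on the bench.
- left_red_mid (a point): Red-gripped block, body and point as blue_block, but its grip stands 36 mm off centre, towards -x of its own frame. It stands in the tray, its underside 12 mm above the table (the tray floor), as does the whole row. The row runs along the blocks' y axis; from +y to -y: left_outer, left_red, right_red, right_outer. The red blocks start 3 to 6 mm apart, the other gaps are up to 2 mm.
- right_red_mid (a point): Red-gripped block, body and point as blue_block; its grip stands 36 mm off centre towards +x. The waxed tray floor is slippery: a block slides with under 0.5 N, and tips if pushed high up unheld. With both halves of the row at the tray's end cheeks the slot is about 38.5 mm, a little less than blue needs: its 32 mm foot enters freely and then has to wedge the reds aside on its way down. Over 25 N blue on red is ramming.
- left_outer_mid (a point): Block without grip, dark band, at the +y end of the row; body and point as blue_block. Beyond it, 1 to 28 mm away at the start (not measured: feel or look), is the tray's felt-faced end cheek, 67 mm high from the table, on springs: 4 N per mm, 10 mm at most, then solid. Over 14 N pressed on this block by its red neighbour is crushing.
- right_outer_mid (a point): Block without grip, dark band, at the -y end of the row; body and point as blue_block. Beyond it, 2 to 32 mm away, is the other cheek, alike: cheek to cheek 198.4 mm unpressed. Over 14 N pressed on this block by its red neighbour is crushing. The tray's place is not measured; its front and back lips rise 14 mm above its floor and leave 5 mm at each end of a centred block.
- green_block_mid (a point): A second block standing on the bench, green grip, same shape and same point; not wanted, leave it alone. It and the blue block may have changed places.
- varnish: Amber varnish bottle, 54 mm across, 130 mm high, origin under its centre; leave it alone.
- glue_jar: Glass jar, 66 mm across, 80 mm high, origin under its centre; leave it alone.
- plane: Small block plane, 50 x 140 mm, 65 mm high, origin under its centre; leave it alone.
- varnish_brush: Brush lying flat, origin under its centre; leave it alone.
- mallet: Small hammer lying flat, origin under its centre; leave it alone.
There are look-alikes about, which are no part of the job. What is shaped like the part that bears blue_block_mid but pink or turquoise is not meant.

How it is judged:
On the way, in this order (a step that is already met when the one before it is completed fails the run):
1. the two red blocks have been parted by at least 36 mm, upright, before the blue block is brought over them (y of right_red_mid in the frame of left_red_mid below -0.076 m and angle between each of left_red_mid, right_red_mid's own z axis and vertical below 0.15 rad and horizontal distance between blue_block_mid and left_red_mid above 0.09 m), for 0.2 s.
2. the blue block stands on the tray floor between the two red blocks (height (world z) of blue_block_mid below 0.0535 m and y of blue_block_mid in the frame of left_red_mid between -0.047 and -0.036 m and horizontal distance between blue_block_mid and left_red_mid below 0.05 m), for 0.2 s.
At the end, for the whole second after the job is handed in: The five blocks stand in the tray as one row, blue between the reds: neighbours 36 to 47 mm apart centre to centre, within 12 mm end-on and 4 mm in height, upright within 0.07 rad; blue at rest, its middle 45 to 53.5 mm above the table, parallel to the left red within 0.08 rad (y of left_red_mid in the frame of left_outer_mid between -0.047 and -0.036 m and x of left_red_mid in the frame of left_outer_mid between -0.012 and 0.012 m and z of left_red_mid in the frame of left_outer_mid between -0.004 and 0.004 m and y of blue_block_mid in the frame of left_red_mid between -0.047 and -0.036 m and x of blue_block_mid in the frame of left_red_mid between -0.012 and 0.012 m and z of blue_block_mid in the frame of left_red_mid between -0.004 and 0.004 m and y of right_outer_mid in the frame of right_red_mid between -0.047 and -0.036 m and x of right_outer_mid in the frame of right_red_mid between -0.012 and 0.012 m and z of right_outer_mid in the frame of right_red_mid between -0.004 and 0.004 m and angle between each of left_outer_mid, left_red_mid, blue_block_mid, right_red_mid, right_outer_mid's own z axis and vertical below 0.07 rad and height (world z) of blue_block_mid between 0.045 and 0.0535 m and angle between the x axis of blue_block_mid and the x axis of left_red_mid, either way round below 0.08 rad and linear speed of blue_block below 0.01 m/s and y of right_red_mid in the frame of left_red_mid between -0.088 and -0.077 m and y of blue_block_mid in the frame of right_red_mid between 0.036 and 0.047 m); the robot touches nothing.
It fails at once if the left half of the row crushed against the tray end: more than 14 N between its red and its outer block (contact force between left_outer and left_red above 14 N).
It fails at once if the right half of the row crushed against the tray end: more than 14 N between its red and its outer block (contact force between right_outer and right_red above 14 N).
It fails at once if the blue block rammed against a red one with more than 25 N (contact force between blue_block and left_red above 25 N or contact force between blue_block and right_red above 25 N).
It fails at once if a block of the row tipped by more than 0.35 rad (angle between any of left_outer_mid, left_red_mid, blue_block_mid, right_red_mid, right_outer_mid's own z axis and vertical above 0.35 rad).
It fails at once if something else on the bench moved by more than 25 mm (distance of any of green_block_mid, varnish, glue_jar, plane, varnish_brush, mallet from where it was at the start of the episode above 0.025 m).
It also fails if it takes over 72 s, if anything falls off the work surface, if the arm or the gripper's body presses on something with over 40 N, if the wrist force passes 120 N, or if a joint passes its speed limit or range.

## Working session

There is one attempt and no reset: what is moved stays moved. The work goes in short steps, Python scripts to look and compute and a tool call to move; the robot and the scene stay as the last step left them, time stands still between calls to the robot, and variables do not carry over. Pictures are saved under pics/ and viewed, at most 10 in all, crops included, and the job is handed in when it is done.

Besides the shell and the picture viewer there is one more tool, called after "Request:" as name(argument=value, ...) on one line, values as JSON. jog_arm: Moves the arm, as the interface text tells. Its arguments: {"type":"object","properties":{"turn":{"type":"array"},"translation":{"type":"array"},"grip":{"type":"array"},"force":{"type":"number"}},"required":["turn","translation","grip"]}

```bash
mkdir -p pics
python3 - <<'E'
from plant import r,cams,models
import cv2,numpy as np
s=r.get_state(); print(s)
for c in ("top","scene"):
    im=cams.snapshot(c); cv2.imwrite(f"pics/{c}0.png",cv2.cvtColor(im,cv2.COLOR_RGB2BGR))
    p=cams.camera_params(c); print(c,p)
    for n in ["blue_block_mid","left_red_mid","right_red_mid","left_outer_mid","right_outer_mid","green_block_mid","varnish","glue_jar","plane","mallet"]:
        print(n,[(np.round(d["position"],3).tolist(),round(d["p"],2)) for d in models.place_of(c,n)[:3]])
E
```

```text
{'clock': 0.0, 'q': array([-1.15317863,  0.68997913, -0.19450815,  1.56633076,  0.15730919,
        0.90251075, -0.2150901 ]), 'qd': array([ 0.00048338,  0.0006072 , -0.0001772 ,  0.00100263, -0.00115975,
        0.00011817, -0.00087596]), 'joint_torque': array([ 7.34322111e-04, -5.27563906e+01, -1.26655217e+00, -1.53422123e+01,
       -5.27216261e-02,  7.01415076e-03,  1.82414415e-04]), 'tool_pos': array([0.23386581, 0.57895406, 0.25691643]), 'eef_rot': array([ 1.90686893e-01,  9.81650481e-01, -9.12042456e-04, -1.02903411e-04]), 'contact_force': array([-0.44936617, -0.60825621,  0.45701629]), 'moment': array([ 0.00717979,  0.01308972, -0.05557155]), 'finger_force': 0.0, 'opening': 1.001531207248489}
top {'fx': 386.6313156208924, 'fy': 386.6313156208924, 'cx': 259.28831951344415, 'cy': 190.65853101513528, 'k1': 0.006821572672054587, 'eye': array([0.3693749 , 0.0362368 , 1.29133244]), 'orientation': array([-0.06774145,  0.05788201,  0.70606244, -0.7025216 ])}
blue_block_mid [([0.341, -0.256, 0.035], 0.67), ([0.401, -0.072, 0.04], 0.65)]
left_red_mid [([0.537, 0.178, 0.05], 0.67)]
righ
[... 583 characters left out ...]
[1.27989783, 0.69978975, 0.87512107]), 'orientation': array([0.17618392, 0.38832995, 0.82952888, 0.36061186])}
blue_block_mid [([0.49, -0.196, 0.038], 0.88), ([0.4, -0.066, 0.036], 0.83)]
left_red_mid [([0.535, 0.177, 0.05], 0.89), ([0.522, 0.094, 0.048], 0.33)]
right_red_mid [([0.532, 0.13, 0.051], 0.81)]
left_outer_mid [([0.539, 0.213, 0.05], 0.86), ([0.792, -0.157, 0.0], 0.17)]
right_outer_mid [([0.524, 0.092, 0.048], 0.8)]
green_block_mid [([0.526, -0.344, 0.033], 0.6)]
varnish [([0.791, -0.002, -0.001], 0.65)]
glue_jar [([0.791, -0.158, -0.0], 0.56), ([0.532, 0.177, 0.05], 0.32)]
plane [([0.773, 0.198, -0.005], 0.65), ([0.406, 0.452, 0.005], 0.65)]
mallet [([0.406, 0.449, 0.004], 0.83)]
```

View pics/top0.png

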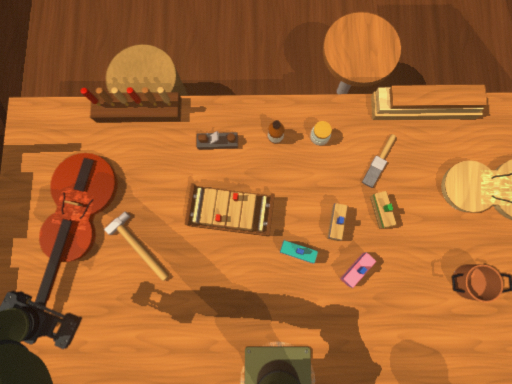

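View pics/scene0.png

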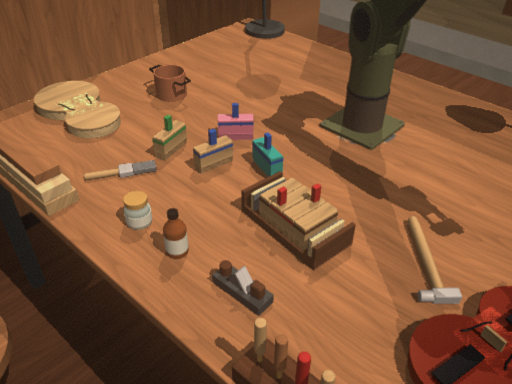

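The top view shows the tray at about (230,210), with left_red's grip at (219,218) and right_red's at (236,197). Blue is at (340,222), green at (386,208), and the turquoise and pink look-alikes are at (300,252) and (360,269). I'll move the wrist over the row for a closer look.

Request:
jog_arm(turn=[[0,0,-0.14],[0,0,-0.28],[0,0,-0.28],[0,0,-0.28],[0,0,-0.28],[0,0,-0.28],[0,0,-0.28],[0,0,-0.28],[0,0,-0.28],[0,0,-0.28],[0,0,-0.28],[0,0,-0.28],[0,0,-0.28],[0,0,-0.28]], translation=[[-0.04,-0.026,-0.005],[-0.08,-0.052,-0.01],[-0.12,-0.078,-0.013],[-0.16,-0.104,-0.013],[-0.2,-0.13,-0.013],[-0.24,-0.156,-0.013],[-0.28,-0.182,-0.013],[-0.32,-0.208,-0.013],[-0.36,-0.234,-0.013],[-0.4,-0.26,-0.013],[-0.433,-0.282,-0.013],[-0.433,-0.282,-0.013],[-0.433,-0.282,-0.013],[-0.433,-0.282,-0.013]], grip=[0.3,0.3,0.3,0.3,0.3,0.3,0.3,0.3,0.3,0.3,0.3,0.3,0.3,0.3])

```text
clock: 2.85
tool_pos: [0.5292, 0.1575, 0.2708]
eef_rot: [0.051, 0.999, 0.0, -0.0]
contact_force: [-0.1, 0.4, 0.7]
opening: 0.698
finger_force: 0.0
```

```bash
cat > h.py <<'E'
from plant import r,cams,models
import cv2,numpy as np
from scipy.spatial.transform import Rotation as R
def ray(p,uv):
    x=(np.array(uv,float)-[p["cx"],p["cy"]])/[p["fx"],p["fy"]]
    u=x.copy()
    for _ in range(10): u=x/(1+p["k1"]*(u@u))
    return R.from_quat(p["orientation"]).apply([u[0],-u[1],-1])
def at(p,uv,z):
    d=ray(p,uv); return p["eye"]+d*(z-p["eye"][2])/d[2]
def plan(pos,yaw):  # tool y at angle yaw, pointing down; -> translation, turn in tool axes
    s=r.get_state(); T=R.from_quat(s["eef_rot"])
    y=np.array([np.cos(yaw),np.sin(yaw),0]); z=np.array([0,0,-1.]); x=np.cross(y,z)
    D=R.from_matrix(np.c_[x,y,z])
    print("t",np.round(T.inv().apply(np.array(pos)-s["tool_pos"]),4),"turn",np.round((T.inv()*D).as_rotvec(),4))
def st():
    s=r.get_state(); T=R.from_quat(s["eef_rot"]).as_matrix()
    print(round(s["clock"],2),"pos",np.round(s["tool_pos"],4),"yaw_y",np.round(np.degrees(np.arctan2(T[1,1],T[0,1])),2),"z",np.round(T[:,2],3),"F",np.round(s["contact_force"],2),"open",round(s["opening"],3),"ff",s["finger_force"])
def snap(name,out):
    p=cams.camera_params(name); im=cams.snapshot(name)
    cv2.imwrite(f"pics/{out}.png",cv2.cvtColor(im,cv2.COLOR_RGB2BGR)); return p,im
E
python3 - <<'E'
from h import *
st(); p,im=snap("wrist","w1"); print(p)
for n in ["left_red_mid","right_red_mid","left_outer_mid","right_outer_mid"]:
    print(n,[(np.round(d["position"],3).tolist(),round(d["p"],2)) for d in models.place_of("wrist",n)[:3]])
E
```

```text
2.85 pos [0.5292 0.1575 0.2708] yaw_y 84.21 z [-0.     0.001 -1.   ] F [-0.11  0.4   0.67] open 0.698 ff 0.0
{'fx': 270.8235736850588, 'fy': 270.8235736850588, 'cx': 253.1764332936872, 'cy': 189.75960308844495, 'k1': -0.015803141061942673, 'eye': array([0.44817402, 0.16533809, 0.39812128]), 'orientation': array([-0.1168723 , -0.10555193,  0.66221612,  0.73257728])}
left_red_mid []
right_red_mid []
left_outer_mid [([0.538, 0.209, 0.047], 0.56)]
right_outer_mid [([0.522, 0.088, 0.047], 0.58)]
```

View pics/w1.png

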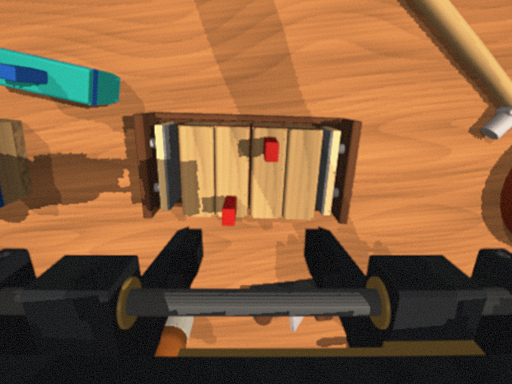

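The wrist view shows the row in the tray: left_red's grip at (271,150), right_red's at (229,210), and the tray spanning columns 140–355. I'll take grip tops and seam directions from a zoomed crop.

Run:
```python
from h import *
im=cv2.imread("pics/w1.png"); c=im[105:235,130:370]
cv2.imwrite("pics/w1c.png",cv2.resize(c,None,fx=3.3,fy=3.3,interpolation=cv2.INTER_CUBIC))
p=cams.camera_params("wrist")
hsv=cv2.cvtColor(im,cv2.COLOR_BGR2HSV)
m=((hsv[...,0]<6)|(hsv[...,0]>174))&(hsv[...,1]>200)
m[:105]=0;m[235:]=0;m[:,:130]=0;m[:,370:]=0
n,l,s,cen=cv2.connectedComponentsWithStats(m.astype(np.uint8))
for i in range(1,n):
    if s[i,4]<40: continue
    print(s[i]); v=hsv[...,2]*(l==i); x,y,w,h,_=s[i]
    for row in range(y,y+h): print(row,v[row,x:x+w].tolist())
```

```text
[264 138  15  24 294]
138 [0, 87, 0, 0, 84, 87, 83, 87, 92, 95, 0, 0, 0, 0, 0]
139 [0, 80, 86, 89, 93, 87, 85, 91, 93, 0, 92, 0, 0, 0, 0]
140 [0, 82, 86, 0, 90, 83, 83, 86, 88, 94, 89, 94, 0, 0, 0]
141 [79, 85, 100, 111, 113, 105, 104, 109, 105, 107, 104, 101, 111, 0, 0]
142 [0, 108, 149, 169, 171, 169, 167, 167, 166, 166, 164, 159, 159, 157, 0]
143 [80, 121, 176, 201, 205, 203, 203, 202, 200, 203, 201, 200, 200, 198, 0]
144 [0, 127, 180, 207, 210, 207, 208, 212, 213, 212, 213, 213, 215, 214, 0]
145 [83, 125, 176, 204, 210, 210, 209, 211, 212, 213, 211, 212, 215, 215, 0]
146 [0, 128, 183, 205, 212, 208, 206, 209, 206, 211, 215, 208, 215, 218, 0]
147 [87, 131, 181, 202, 206, 209, 211, 208, 210, 214, 214, 215, 212, 214, 204]
148 [89, 136, 184, 208, 207, 205, 207, 210, 209, 209, 211, 210, 214, 215, 0]
149 [91, 143, 197, 203, 207, 204, 211, 209, 212, 211, 211, 214, 211, 212, 0]
150 [94, 145, 192, 206, 208, 203, 208, 211, 207, 208, 209, 214, 216, 214, 0]
151 [0, 140, 189, 205, 207, 206, 208, 210, 210, 207, 211, 207, 215, 207, 0]
152 [0, 152, 192, 204, 205, 211, 207, 207, 207, 212, 207, 20
[... 2029 characters left out ...]
31, 232, 230, 229, 229, 228, 232, 230, 229, 233, 234, 213, 0]
217 [209, 229, 230, 232, 230, 229, 229, 230, 231, 231, 233, 231, 212, 0]
218 [200, 226, 230, 229, 229, 230, 231, 231, 232, 231, 233, 233, 211, 0]
219 [207, 230, 229, 229, 229, 230, 231, 230, 231, 230, 234, 232, 208, 0]
220 [207, 230, 231, 228, 229, 232, 230, 231, 229, 233, 231, 228, 217, 0]
221 [209, 228, 231, 229, 231, 229, 231, 230, 230, 231, 233, 231, 216, 0]
222 [207, 228, 231, 229, 230, 230, 231, 232, 232, 232, 233, 230, 221, 0]
223 [210, 231, 230, 231, 233, 229, 230, 230, 231, 232, 233, 231, 221, 0]
224 [209, 229, 227, 229, 231, 228, 229, 230, 231, 231, 232, 230, 0, 0]
225 [0, 0, 0, 0, 0, 0, 200, 209, 0, 208, 214, 209, 0, 0]
```

View pics/w1c.png

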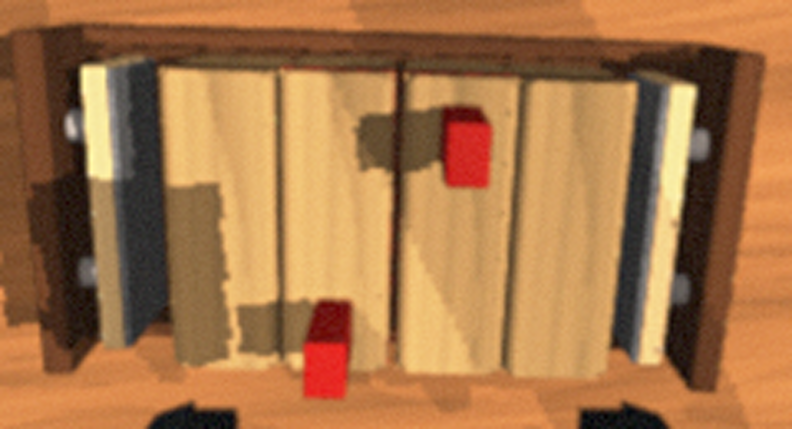

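Run:
```python
from h import *
p=cams.camera_params("wrist")
gl=at(p,(271.3,151.4),.132); gr=at(p,(228.3,217),.132); print("grips",gl,gr)
f=lambda c: at(p,(c[0]/3.3+130-.35,c[1]/3.3+105-.35),.087)
for a,b in [((635,82),(606,377)),((405,72),(400,375)),((281,70),(286,370)),((161,68),(177,365)),((523,78),(506,374)),((394,68),(386,370))]:
    A,B=f(a),f(b); d=B-A; print(np.round(A,4),np.round(B,4),"len",np.linalg.norm(d).round(4),"ang",np.degrees(np.arctan2(d[1],d[0])).round(2))
d=gr-gl; print("grip vec",d)
# expected: grip vec in block frame = (0.072, -(40+gap)); yaw from it
for g in (.003,.0045,.006): print(np.degrees(np.arctan2(d[1],d[0])-np.arctan2(-.04-g,.072)), np.hypot(.072,.04+g), np.hypot(*d[:2]))
st()
```

```text
grips [0.49746753 0.17733695 0.132     ] [0.56310347 0.12585274 0.132     ]
[0.4867 0.2385 0.087 ] [0.5959 0.2249 0.087 ] len 0.11 ang -7.09
[0.4755 0.1607 0.087 ] [0.5871 0.1472 0.087 ] len 0.1124 ang -6.88
[0.4705 0.1187 0.087 ] [0.5806 0.1044 0.087 ] len 0.1111 ang -7.4
[0.4656 0.0782 0.087 ] [0.5744 0.0637 0.087 ] len 0.1098 ang -7.59
[0.4815 0.2005 0.087 ] [0.5908 0.1872 0.087 ] len 0.11 ang -6.93
[0.4738 0.1571 0.087 ] [0.5845 0.1421 0.087 ] len 0.1117 ang -7.69
grip vec [ 0.06563594 -0.05148421  0.        ]
-7.263713660780998 0.08386298349093001 0.08341882181622544
-6.391932518621567 0.08464189270095512 0.08341882181622544
-5.536243938357085 0.08544003745317531 0.08341882181622544
3.1 pos [0.5297 0.1565 0.2708] yaw_y 84.12 z [-0.  0. -1.] F [ 0.91 -0.19  0.31] open 0.7 ff 0.0
```

Run:
```python
from h import *
plan((0.498,0.1775,0.17),np.radians(83)); plan((0.498,0.1775,0.112),np.radians(83)); st()
```

```text
t [0.0336 0.0176 0.1008] turn [ 0.0002 -0.      0.0196]
t [0.0336 0.0176 0.1588] turn [ 0.0002 -0.      0.0196]
3.1 pos [0.5297 0.1565 0.2708] yaw_y 84.12 z [-0.  0. -1.] F [ 0.91 -0.19  0.31] open 0.7 ff 0.0
```

Request:
jog_arm(turn=[[0,0,0.02],[0,0,0.02],[0,0,0.02],[0,0,0.02],[0,0,0.02],[0,0,0.02],[0,0,0.02],[0,0,0.02],[0,0,0.02],[0,0,0.02],[0,0,0.02],[0,0,0.02],[0,0,0.02],[0,0,0.02],[0,0,0.02]], translation=[[0.017,0.009,0.04],[0.034,0.018,0.08],[0.034,0.018,0.1],[0.034,0.018,0.12],[0.034,0.018,0.14],[0.034,0.018,0.159],[0.034,0.018,0.159],[0.034,0.018,0.159],[0.034,0.018,0.159],[0.034,0.018,0.159],[0.034,0.018,0.159],[0.034,0.018,0.159],[0.034,0.018,0.159],[0.034,0.018,0.159],[0.034,0.018,0.159]], grip=[0.6,0.6,0.6,0.6,0.6,0.6,0.6,0.6,1,1,1,1,1,1,1], force=30)

```text
clock: 4.97
tool_pos: [0.4982, 0.1777, 0.1121]
eef_rot: [0.062, 0.998, 0.0, 0.0]
contact_force: [-1.3, 0.8, 5.5]
opening: 0.156
finger_force: 29.9
```

```bash
python3 -c "
from h import *
st();st()"
```

```text
4.97 pos [0.4982 0.1777 0.1121] yaw_y 82.92 z [ 0.001  0.001 -1.   ] F [-1.28  0.79  5.45] open 0.156 ff 29.928128246683627
4.97 pos [0.4982 0.1777 0.1121] yaw_y 82.92 z [ 0.001  0.001 -1.   ] F [-1.28  0.79  5.45] open 0.156 ff 29.928128246683627
```

Request:
jog_arm(turn=[[0,0,0],[0,0,0],[0,0,0],[0,0,0],[0,0,0],[0,0,0]], translation=[[0,0.001,-0.0003],[0,0.002,-0.0003],[0,0.003,-0.0003],[0,0.004,-0.0003],[0,0.004,-0.0003],[0,0.004,-0.0003]], grip=[1,1,1,1,1,1])

```text
clock: 5.72
tool_pos: [0.4984, 0.1809, 0.1121]
eef_rot: [0.062, 0.998, -0.0, -0.0]
contact_force: [-0.5, -1.9, 4.9]
opening: 0.154
finger_force: 30.0
```

Request:
jog_arm(turn=[[0,0,0],[0,0,0],[0,0,0],[0,0,0],[0,0,0]], translation=[[0,0.001,-0.0005],[0,0.002,-0.0005],[0,0.003,-0.0005],[0,0.003,-0.0005],[0,0.003,-0.0005]], grip=[1,1,1,1,1])

```text
clock: 6.35
tool_pos: [0.4987, 0.1846, 0.1124]
eef_rot: [0.062, 0.998, 0.0, -0.0]
contact_force: [-0.3, -0.6, -1.8]
opening: 0.151
finger_force: 29.9
```

Request:
jog_arm(turn=[[0,0,0],[0,0,0],[0,0,0],[0,0,0],[0,0,0],[0,0,0]], translation=[[0,0.001,0],[0,0.002,0],[0,0.003,0],[0,0.004,0],[0,0.004,0],[0,0.004,0]], grip=[1,1,1,1,1,1])

```text
clock: 7.1
tool_pos: [0.4994, 0.1885, 0.1126]
eef_rot: [0.062, 0.998, 0.0, 0.0]
contact_force: [0.5, 1.0, -2.6]
opening: 0.154
finger_force: 29.9
```

Request:
jog_arm(turn=[[0,0,0],[0,0,0],[0,0,0],[0,0,0],[0,0,0]], translation=[[0,0.001,0.0003],[0,0.002,0.0003],[0,0.003,0.0003],[0,0.003,0.0003],[0,0.003,0.0003]], grip=[1,1,1,1,1])

```text
clock: 7.72
tool_pos: [0.4998, 0.1914, 0.1123]
eef_rot: [0.062, 0.998, 0.0, 0.0]
contact_force: [0.4, 0.6, -1.4]
opening: 0.159
finger_force: 29.9
```

Request:
jog_arm(turn=[[0,0,0],[0,0,0],[0,0,0],[0,0,0],[0,0,0]], translation=[[0,0.001,0],[0,0.002,0],[0,0.003,0],[0,0.003,0],[0,0.003,0]], grip=[1,1,1,1,1])

```text
clock: 8.35
tool_pos: [0.4997, 0.1933, 0.1121]
eef_rot: [0.062, 0.998, -0.001, -0.0]
contact_force: [-1.8, -4.0, 2.2]
opening: 0.159
finger_force: 30.0
```

The cheek is pushing back with about 4.5 N. I'll ease off to a light touch.

Request:
jog_arm(turn=[[0,0,0],[0,0,0],[0,0,0]], translation=[[0,-0.001,0],[0,-0.0015,0],[0,-0.0015,0]], grip=[1,1,1])

```text
clock: 8.72
tool_pos: [0.4998, 0.1931, 0.1122]
eef_rot: [0.062, 0.998, 0.0, -0.0]
contact_force: [-1.3, -2.9, 0.3]
opening: 0.155
finger_force: 30.0
```

```bash
python3 -c "
from h import *
st()
plan((0.5635,0.1255,0.112),np.radians(83))"
```

```text
8.72 pos [0.4998 0.1931 0.1122] yaw_y 82.92 z [-0.     0.001 -1.   ] F [-1.33 -2.87  0.3 ] open 0.155 ff 29.962187153287232
t [-0.0715 -0.0592  0.0002] turn [ 0.0005 -0.0002 -0.0013]
```

Request:
jog_arm(turn=[[0,0,0],[0,0,0],[0,0,0],[0,0,0],[0,0,0],[0,0,0]], translation=[[0,-0.0005,0],[0,-0.0005,0],[0,-0.0005,0],[0,-0.0005,0],[0,-0.0005,0],[0,-0.0005,0]], grip=[1,1,1,0.6,0.6,0.6])

```text
clock: 9.48
tool_pos: [0.5002, 0.1927, 0.1124]
eef_rot: [0.062, 0.998, 0.0, 0.0]
contact_force: [-0.3, 0.5, -0.2]
opening: 0.398
finger_force: 0.0
```

Request:
jog_arm(turn=[[0,0,0],[0,0,0],[0,0,0],[0,0,0],[0,0,0],[0,0,0],[0,0,0],[0,0,0],[0,0,0],[0,0,0],[0,0,0],[0,0,0],[0,0,0],[0,0,0]], translation=[[0,0,-0.03],[0,0,-0.055],[-0.035,-0.03,-0.055],[-0.0715,-0.059,-0.055],[-0.0715,-0.059,-0.055],[-0.0715,-0.059,-0.03],[-0.0715,-0.059,-0.001],[-0.0715,-0.059,-0.001],[-0.0715,-0.059,-0.001],[-0.0715,-0.059,-0.001],[-0.0715,-0.059,-0.001],[-0.0715,-0.059,-0.001],[-0.0715,-0.059,-0.001],[-0.0715,-0.059,-0.001]], grip=[0.6,0.6,0.6,0.6,0.6,0.6,0.6,0.6,0.6,1,1,1,1,1])

```text
clock: 11.22
tool_pos: [0.5639, 0.1252, 0.1138]
eef_rot: [0.062, 0.998, 0.0, 0.001]
contact_force: [-0.4, 0.6, 4.9]
opening: 0.158
finger_force: 29.9
```

```bash
python3 -c "
from h import *
st()"
```

```text
11.22 pos [0.5639 0.1252 0.1138] yaw_y 82.91 z [ 0.001  0.001 -1.   ] F [-0.36  0.57  4.91] open 0.158 ff 29.89175259252079
```

Request:
jog_arm(turn=[[0,0,0],[0,0,0],[0,0,0],[0,0,0],[0,0,0],[0,0,0]], translation=[[0,-0.001,-0.0006],[0,-0.002,-0.0006],[0,-0.003,-0.0006],[0,-0.004,-0.0006],[0,-0.004,-0.0006],[0,-0.004,-0.0006]], grip=[1,1,1,1,1,1])

```text
clock: 11.98
tool_pos: [0.5631, 0.121, 0.1139]
eef_rot: [0.062, 0.998, 0.0, 0.0]
contact_force: [-0.4, 1.7, 3.5]
opening: 0.156
finger_force: 29.9
```

Request:
jog_arm(turn=[[0,0,0],[0,0,0],[0,0,0],[0,0,0],[0,0,0]], translation=[[0,-0.001,-0.0001],[0,-0.002,-0.0001],[0,-0.003,-0.0001],[0,-0.003,-0.0001],[0,-0.003,-0.0001]], grip=[1,1,1,1,1])

```text
clock: 12.6
tool_pos: [0.5626, 0.1177, 0.1139]
eef_rot: [0.062, 0.998, -0.0, -0.0]
contact_force: [0.3, 1.0, 2.0]
opening: 0.154
finger_force: 29.9
```

Request:
jog_arm(turn=[[0,0,0],[0,0,0],[0,0,0],[0,0,0],[0,0,0],[0,0,0],[0,0,0],[0,0,0]], translation=[[0,-0.001,-0.0002],[0,-0.002,-0.0002],[0,-0.003,-0.0002],[0,-0.004,-0.0002],[0,-0.005,-0.0002],[0,-0.006,-0.0002],[0,-0.006,-0.0002],[0,-0.006,-0.0002]], grip=[1,1,1,1,1,1,1,1])

```text
clock: 13.6
tool_pos: [0.5618, 0.1119, 0.1141]
eef_rot: [0.062, 0.998, -0.0, -0.0]
contact_force: [-0.0, 0.3, -1.5]
opening: 0.157
finger_force: 29.9
```

Request:
jog_arm(turn=[[0,0,0],[0,0,0],[0,0,0],[0,0,0],[0,0,0]], translation=[[0,-0.001,0],[0,-0.002,0],[0,-0.003,0],[0,-0.003,0],[0,-0.003,0]], grip=[1,1,1,1,1])

```text
clock: 14.22
tool_pos: [0.5616, 0.1089, 0.1141]
eef_rot: [0.062, 0.998, -0.0, 0.0]
contact_force: [0.1, -0.2, -1.7]
opening: 0.15
finger_force: 29.9
```

Request:
jog_arm(turn=[[0,0,0],[0,0,0],[0,0,0],[0,0,0]], translation=[[0,-0.001,0],[0,-0.002,0],[0,-0.002,0],[0,-0.002,0]], grip=[1,1,1,1])

```text
clock: 14.72
tool_pos: [0.5612, 0.1069, 0.1141]
eef_rot: [0.062, 0.998, -0.0, -0.0]
contact_force: [-0.5, 0.2, -1.5]
opening: 0.154
finger_force: 29.9
```

Request:
jog_arm(turn=[[0,0,0],[0,0,0],[0,0,0],[0,0,0]], translation=[[0,-0.001,0],[0,-0.0015,0],[0,-0.0015,0],[0,-0.0015,0]], grip=[1,1,1,1])

```text
clock: 15.22
tool_pos: [0.5611, 0.1055, 0.1141]
eef_rot: [0.062, 0.998, -0.0, -0.0]
contact_force: [-0.5, 0.0, -1.6]
opening: 0.156
finger_force: 29.9
```

Request:
jog_arm(turn=[[0,0,0],[0,0,0],[0,0,0],[0,0,0]], translation=[[0,-0.001,0],[0,-0.0015,0],[0,-0.0015,0],[0,-0.0015,0]], grip=[1,1,1,1])

```text
clock: 15.72
tool_pos: [0.5611, 0.1045, 0.1142]
eef_rot: [0.062, 0.998, 0.0, 0.0]
contact_force: [0.5, 1.7, -0.8]
opening: 0.156
finger_force: 29.9
```

Request:
jog_arm(turn=[[0,0,0],[0,0,0],[0,0,0],[0,0,0],[0,0,0]], translation=[[0,0.0003,0.0004],[0,0.0003,0.0004],[0,0.0003,0.0004],[0,0.0003,0.0004],[0,0.0003,0.0004]], grip=[1,1,0.6,0.6,0.6])

```text
clock: 16.35
tool_pos: [0.5607, 0.1038, 0.1136]
eef_rot: [0.062, 0.998, -0.0, -0.0]
contact_force: [-0.6, 0.1, 0.5]
opening: 0.403
finger_force: 0.0
```

Request:
jog_arm(turn=[[0,0,0],[0,0,0],[0,0,0],[0,0,0],[0,0,0],[0,0,0],[0,0,0],[0,0,0],[0,0,0],[0,0,0],[0,0,0],[0,0,0]], translation=[[0,0,-0.03],[0,0,-0.06],[0,0,-0.11],[0.005,-0.05,-0.156],[0.01,-0.1,-0.156],[0.02,-0.15,-0.156],[0.025,-0.2,-0.156],[0.03,-0.25,-0.156],[0.035,-0.3,-0.156],[0.035,-0.3,-0.156],[0.035,-0.3,-0.156],[0.035,-0.3,-0.156]], grip=[0.6,0.6,0.6,0.6,0.6,0.6,0.6,0.6,0.6,0.6,0.6,0.6])

```text
clock: 17.85
tool_pos: [0.4896, -0.1873, 0.2698]
eef_rot: [0.06, 0.998, 0.0, 0.0]
contact_force: [-0.1, 1.7, 0.5]
opening: 0.398
finger_force: 0.0
```

Run:
```python
from h import *
st(); p,im=snap("wrist","w2")
hsv=cv2.cvtColor(im,cv2.COLOR_RGB2HSV)
m=((hsv[...,0]>105)&(hsv[...,0]<128)&(hsv[...,1]>120)&(hsv[...,2]>60)).astype(np.uint8)
n,l,s,cen=cv2.connectedComponentsWithStats(m)
for i in range(1,n):
    if s[i,4]>60: print(s[i],cen[i],at(p,cen[i],.1))
cv2.imwrite("pics/w2v.png",im[...,::-1])
for c in ("wrist",):
    print([(d["position"],d["p"]) for d in models.place_of(c,"blue_block_mid")])
pt,it=snap("top","top1")
```

```text
17.85 pos [ 0.4896 -0.1873  0.2698] yaw_y 83.07 z [ 0.     0.001 -1.   ] F [-0.13  1.65  0.47] open 0.398 ff 0.0
[167  12  53  86 135] [193.05925926  54.47407407] [ 0.35747741 -0.23202648  0.1       ]
[150  19  32  34 590] [165.69152542  36.23050847] [ 0.33811009 -0.2556421   0.1       ]
[341  64  35  20 485] [358.53814433  74.15670103] [ 0.3954657  -0.06837079  0.1       ]
[240 166  12  25 271] [245.5904059  177.80442804] [ 0.49017761 -0.19649694  0.1       ]
[([0.394, -0.0643, 0.0324], 0.92), ([0.3396, -0.2538, 0.0357], 0.87)]
```

View pics/w2.png

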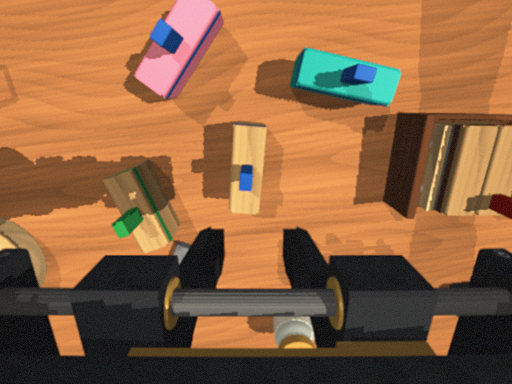

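The wrist view shows blue with its pale body spanning (232–267, 124–213) and its grip at (245,178). Green is at (127,220), and turquoise and pink are above.

Run:
```python
from h import *
im=cv2.cvtColor(cv2.imread("pics/w2.png"),cv2.COLOR_BGR2HSV); p=cams.camera_params("wrist")
print(im[163:194,246,2].tolist()); print(im[184,236:258,2].tolist(),im[184,236:258,0].tolist())
S=im[...,1].astype(int)
for r_ in (135,150,160,200,208): print(r_,S[r_,224:274].tolist())
print("col",S[118:132,258].tolist(),S[205:220,246].tolist())
```

```text
[238, 163, 98, 95, 105, 100, 101, 104, 98, 105, 154, 191, 205, 203, 206, 202, 205, 205, 208, 204, 207, 202, 202, 201, 205, 204, 201, 184, 231, 247, 242]
[246, 245, 229, 149, 186, 199, 203, 204, 206, 199, 202, 203, 204, 211, 203, 181, 150, 198, 207, 214, 219, 218] [19, 19, 15, 146, 110, 107, 108, 108, 108, 107, 108, 107, 108, 108, 108, 113, 1, 16, 17, 16, 16, 16]
135 [166, 161, 162, 163, 160, 159, 158, 167, 142, 139, 134, 133, 129, 124, 125, 130, 130, 131, 126, 129, 128, 128, 132, 135, 138, 137, 135, 133, 139, 130, 132, 129, 135, 129, 128, 130, 131, 132, 128, 130, 130, 140, 147, 160, 166, 164, 170, 164, 166, 163]
150 [155, 156, 161, 161, 162, 151, 152, 159, 138, 137, 135, 128, 125, 126, 127, 129, 126, 130, 130, 127, 127, 129, 131, 134, 132, 130, 133, 136, 134, 135, 130, 130, 130, 130, 128, 128, 128, 125, 127, 129, 142, 151, 162, 163, 165, 163, 168, 165, 160, 165]
160 [160, 166, 166, 156, 164, 158, 151, 139, 134, 137, 130, 127, 120, 125, 126, 132, 131, 129, 126, 129, 127, 129, 130, 131, 129, 128, 135, 128, 133, 133, 133, 135, 136, 129, 129, 130, 130, 129, 128, 139, 155, 165, 167, 166, 158, 167, 159, 161, 166, 160]
200 [162, 163, 164, 167, 163, 147, 137, 136, 127, 126, 126, 126, 122, 128, 131, 122, 125, 126, 133, 130, 128, 131, 124, 121, 129, 126, 134, 129, 130, 130, 130, 128, 129, 132, 127, 136, 148, 160, 162, 167, 165, 166, 165, 163, 164, 163, 161, 168, 162, 164]
208 [162, 163, 166, 163, 164, 142, 135, 133, 123, 127, 125, 123, 124, 128, 125, 126, 124, 130, 131, 129, 127, 130, 125, 127, 127, 131, 127, 134, 129, 129, 130, 125, 128, 127, 131, 142, 163, 164, 162, 167, 158, 168, 161, 160, 167, 159, 165, 163, 165, 170]
col [164, 166, 163, 165, 156, 144, 118, 21, 64, 124, 128, 132, 128, 130] [132, 123, 129, 125, 128, 126, 124, 129, 138, 155, 159, 164, 165, 163, 163]
```

Run:
```python
from h import *
p=cams.camera_params("wrist")
g=at(p,(245.4,181.4),.120); print("grip",g)
for a,b in [((231.5,135),(228.7,208)),((265.3,135),(259,208))]:
    A,B=at(p,a,.075),at(p,b,.075); d=B-A; print(A,B,np.degrees(np.arctan2(d[1],d[0])))
print(at(p,(249.5,125),.075),at(p,(245,213),.075))
for yaw in (83,84,86): plan((g[0],g[1],.1),np.radians(yaw))
```

```text
grip [ 0.48846856 -0.19655035  0.12      ]
[ 0.44316706 -0.20835436  0.075     ] [ 0.53401685 -0.22533489  0.075     ] -10.586868329764995
[ 0.44796808 -0.16895697  0.075     ] [ 0.53869324 -0.18684264  0.075     ] -11.152349528920011
[ 0.43434153 -0.18593743  0.075     ] [ 0.5434019  -0.20552834  0.075     ]
t [-0.     -0.0089  0.1698] turn [0.0004 0.0001 0.0007]
t [-0.     -0.0089  0.1698] turn [ 0.0004  0.0001 -0.0168]
t [-0.     -0.0089  0.1698] turn [ 0.0004  0.0001 -0.0517]
```

Request:
jog_arm(turn=[[0,0,0.069],[0,0,0.069],[0,0,0.069],[0,0,0.069],[0,0,0.069],[0,0,0.069],[0,0,0.069],[0,0,0.069],[0,0,0.069],[0,0,0.069],[0,0,0.069],[0,0,0.069],[0,0,0.069],[0,0,0.069],[0,0,0.069]], translation=[[0,-0.009,0.04],[0,-0.009,0.08],[0,-0.009,0.12],[0,-0.009,0.15],[0,-0.009,0.17],[0,-0.009,0.17],[0,-0.009,0.17],[0,-0.009,0.17],[0,-0.009,0.17],[0,-0.009,0.17],[0,-0.009,0.17],[0,-0.009,0.17],[0,-0.009,0.17],[0,-0.009,0.17],[0,-0.009,0.17]], grip=[0.6,0.6,0.6,0.6,0.6,0.6,0.6,0.6,1,1,1,1,1,1,1], force=40)

```text
clock: 19.88
tool_pos: [0.4881, -0.1979, 0.0998]
eef_rot: [0.096, 0.995, 0.0, 0.0]
contact_force: [-0.9, 0.2, 3.8]
opening: 0.157
finger_force: 39.8
```

Request:
jog_arm(turn=[[0,0,0],[0,0,0],[0,0,0],[0,0,0],[0,0,0],[0,0,0],[0,0,0],[0,0,0]], translation=[[0,0,-0.01],[0,0,-0.04],[0,0,-0.08],[0,0,-0.12],[0,0,-0.16],[0,0,-0.16],[0,0,-0.16],[0,0,-0.16]], grip=[1,1,1,1,1,1,1,1])

```text
clock: 20.88
tool_pos: [0.487, -0.1978, 0.2582]
eef_rot: [0.096, 0.995, 0.0, -0.002]
contact_force: [0.7, 0.9, -2.4]
opening: 0.154
finger_force: 39.8
```

Run:
```python
from h import *
st(); plan((.5305,.1486,.26),np.radians(83))
p,im=snap("top","top2"); q=cv2.cvtColor(im,cv2.COLOR_RGB2HSV)
m=(((q[...,0]<6)|(q[...,0]>174))&(q[...,1]>180)).astype(np.uint8)
n,l,s,cen=cv2.connectedComponentsWithStats(m)
for i in range(1,n):
    if 15<s[i,4]<200 and s[i,0]>180 : print(s[i],cen[i],at(p,cen[i],.125))
cv2.imwrite("pics/row.png",cv2.resize(im[170:250,175:285,::-1],None,fx=7,fy=7,interpolation=cv2.INTER_CUBIC))
```

```text
20.88 pos [ 0.487  -0.1978  0.2582] yaw_y 78.96 z [-0.003  0.001 -1.   ] F [ 0.75  0.88 -2.44] open 0.154 ff 39.832077756291255
t [ 0.0236  0.3483 -0.0016] turn [ 0.0005 -0.0034 -0.0705]
[240 194   4   7  20] [241.75 197.  ] [0.55976474 0.10588441 0.125     ]
[211 215   5   6  20] [213.25 217.15] [0.49838182 0.19211364 0.125     ]
```

View pics/row.png

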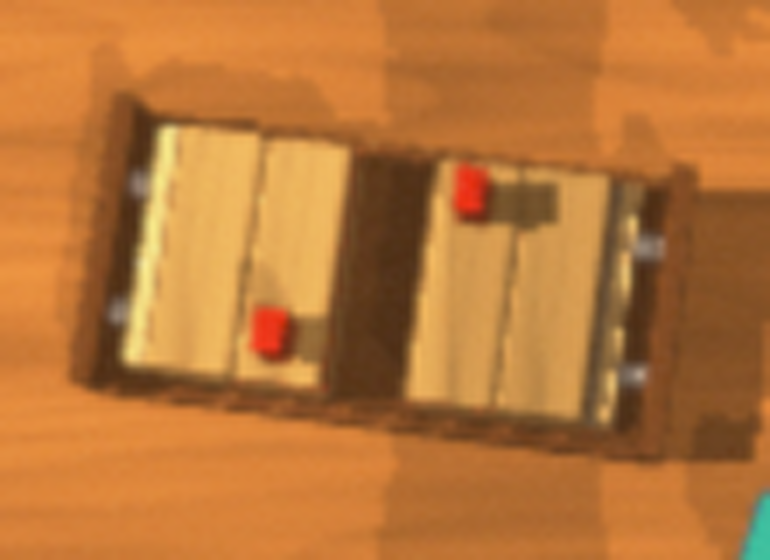

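The top view shows the slot open and square between the reds at columns 345–420 of the crop, with both cheeks touched. I'll bring blue over it.

Request:
jog_arm(turn=[[0,0,0],[0,0,-0.02],[0,0,-0.04],[0,0,-0.07],[0,0,-0.07],[0,0,-0.07],[0,0,-0.07],[0,0,-0.07],[0,0,-0.07],[0,0,-0.07],[0,0,-0.07],[0,0,-0.07]], translation=[[0.004,0.04,-0.002],[0.007,0.09,-0.002],[0.01,0.14,-0.002],[0.014,0.19,-0.002],[0.017,0.24,-0.002],[0.02,0.29,-0.002],[0.024,0.33,-0.002],[0.024,0.348,-0.002],[0.024,0.348,-0.002],[0.024,0.348,-0.002],[0.024,0.348,-0.002],[0.024,0.348,-0.002]], grip=[1,1,1,1,1,1,1,1,1,1,1,1])

```text
clock: 22.42
tool_pos: [0.5312, 0.1469, 0.2617]
eef_rot: [0.062, 0.998, -0.0, -0.0]
contact_force: [0.6, -1.5, -3.0]
opening: 0.155
finger_force: 39.8
```

Run:
```python
from h import *
st(); plan((.5301,.1488,.205),np.radians(83)); plan((.5301,.1488,.112),np.radians(83))
```

```text
22.43 pos [0.5312 0.1469 0.2617] yaw_y 82.86 z [-0. -0. -1.] F [ 0.57 -1.52 -2.97] open 0.155 ff 39.824478209920926
t [0.0014 0.0018 0.0567] turn [-0.0005 -0.     -0.0025]
t [0.0014 0.0018 0.1497] turn [-0.0005 -0.     -0.0025]
```

Request:
jog_arm(turn=[[0,0,0],[0,0,0],[0,0,0],[0,0,0],[0,0,0]], translation=[[0.0014,0.0018,0.025],[0.0014,0.0018,0.05],[0.0014,0.0018,0.055],[0.0014,0.0018,0.055],[0.0014,0.0018,0.055]], grip=[1,1,1,1,1])

```text
clock: 23.05
tool_pos: [0.5307, 0.1503, 0.2077]
eef_rot: [0.062, 0.998, 0.0, 0.001]
contact_force: [-0.3, -0.3, -1.6]
opening: 0.155
finger_force: 39.8
```

Run:
```python
from h import *
st(); plan((.5301,.1488,.112),np.radians(83)); p,im=snap("wrist","w3")
```

```text
23.05 pos [0.5307 0.1503 0.2077] yaw_y 82.95 z [ 0.002  0.001 -1.   ] F [-0.32 -0.28 -1.56] open 0.155 ff 39.83282250846969
t [ 0.0006 -0.0017  0.0957] turn [ 0.001   0.0017 -0.0009]
```

View pics/w3.png

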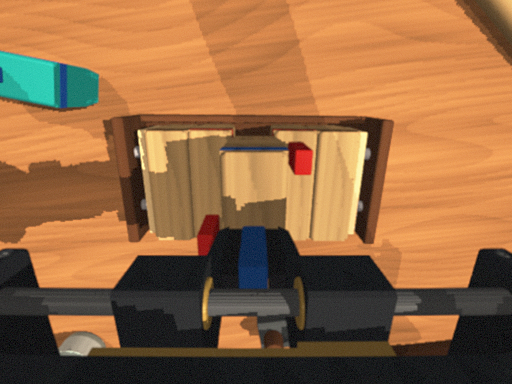

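The wrist view shows blue's body (220–287) hanging square over the slot (about 233–273). I'll lower its foot in.

Request:
jog_arm(turn=[[0,0,0],[0,0,0],[0,0,0],[0,0,0],[0,0,0],[0,0,0]], translation=[[0.0003,-0.0012,0],[0.0003,-0.0012,0.01],[0.0003,-0.0012,0.02],[0.0003,-0.0012,0.03],[0.0003,-0.0012,0.03],[0.0003,-0.0012,0.03]], grip=[1,1,1,1,1,1])

```text
clock: 23.85
tool_pos: [0.5296, 0.1491, 0.1767]
eef_rot: [0.061, 0.998, 0.0, -0.0]
contact_force: [-0.0, -0.6, -2.2]
opening: 0.159
finger_force: 39.8
```

Run:
```python
from h import *
st(); plan((.5301,.1488,.112),np.radians(83))
```

```text
23.85 pos [0.5296 0.1491 0.1767] yaw_y 82.97 z [ 0.  0. -1.] F [-0.03 -0.57 -2.22] open 0.159 ff 39.83291280645062
t [-0.0005 -0.0003  0.0647] turn [ 0.0002 -0.     -0.0005]
```

Foot entered freely. Next I'll wedge down slowly.

Request:
jog_arm(turn=[[0,0,0],[0,0,0],[0,0,0],[0,0,0],[0,0,0],[0,0,0],[0,0,0]], translation=[[-0.0003,-0.0003,0.003],[-0.0003,-0.0003,0.006],[-0.0003,-0.0003,0.009],[-0.0003,-0.0003,0.012],[-0.0003,-0.0003,0.015],[-0.0003,-0.0003,0.015],[-0.0003,-0.0003,0.015]], grip=[1,1,1,1,1,1,1])

```text
clock: 24.72
tool_pos: [0.5298, 0.1486, 0.1616]
eef_rot: [0.061, 0.998, -0.0, -0.0]
contact_force: [-0.8, 1.0, -2.3]
opening: 0.151
finger_force: 39.8
```

Request:
jog_arm(turn=[[0,0,0],[0,0,0],[0,0,0],[0,0,0],[0,0,0],[0,0,0],[0,0,0]], translation=[[0,0,0.003],[0,0,0.006],[0,0,0.009],[0,0,0.012],[0,0,0.015],[0,0,0.015],[0,0,0.015]], grip=[1,1,1,1,1,1,1])

```text
clock: 25.6
tool_pos: [0.5296, 0.1486, 0.1464]
eef_rot: [0.061, 0.998, -0.0, -0.0]
contact_force: [-0.2, -0.1, -4.2]
opening: 0.158
finger_force: 39.8
```

Request:
jog_arm(turn=[[0,0,0],[0,0,0],[0,0,0],[0,0,0],[0,0,0],[0,0,0],[0,0,0],[0,0,0],[0,0,0],[0,0,0]], translation=[[0,0,0.003],[0,0,0.006],[0,0,0.009],[0,0,0.012],[0,0,0.015],[0,0,0.018],[0,0,0.021],[0,0,0.024],[0,0,0.024],[0,0,0.024]], grip=[1,1,1,1,1,1,1,1,1,1])

```text
clock: 26.85
tool_pos: [0.5297, 0.1486, 0.1223]
eef_rot: [0.061, 0.998, 0.0, -0.0]
contact_force: [1.1, 0.1, -3.9]
opening: 0.157
finger_force: 39.8
```

Request:
jog_arm(turn=[[0,0,0],[0,0,0],[0,0,0],[0,0,0],[0,0,0],[0,0,0]], translation=[[0,0,0.002],[0,0,0.004],[0,0,0.006],[0,0,0.008],[0,0,0.008],[0,0,0.008]], grip=[1,1,1,1,1,1])

```text
clock: 27.6
tool_pos: [0.5299, 0.1487, 0.1145]
eef_rot: [0.061, 0.998, 0.0, -0.0]
contact_force: [1.0, 0.9, -2.1]
opening: 0.161
finger_force: 39.9
```

Request:
jog_arm(turn=[[0,0,0],[0,0,0],[0,0,0],[0,0,0]], translation=[[0,0,0.0007],[0,0,0.0015],[0,0,0.0015],[0,0,0.0015]], grip=[1,1,1,1])

```text
clock: 28.1
tool_pos: [0.5299, 0.1488, 0.1134]
eef_rot: [0.061, 0.998, 0.0, 0.0]
contact_force: [0.2, -0.3, 3.6]
opening: 0.154
finger_force: 39.9
```

Request:
jog_arm(turn=[[0,0,0],[0,0,0],[0,0,0]], translation=[[0,0,0.0005],[0,0,0.001],[0,0,0.001]], grip=[1,1,1])

```text
clock: 28.48
tool_pos: [0.5299, 0.1487, 0.1122]
eef_rot: [0.061, 0.998, 0.0, 0.0]
contact_force: [-0.4, 0.6, 3.8]
opening: 0.151
finger_force: 39.9
```

Run:
```python
from h import *
st(); snap("scene","s1"); snap("wrist","w4")
im=cv2.imread("pics/s1.png"); cv2.imwrite("pics/s1c.png",cv2.resize(im[150:275,220:370],None,fx=4.5,fy=4.5,interpolation=cv2.INTER_CUBIC))
```

```text
28.48 pos [0.5299 0.1487 0.1122] yaw_y 82.97 z [ 0.  0. -1.] F [-0.38  0.59  3.77] open 0.151 ff 39.87258680376726
```

View pics/s1c.png

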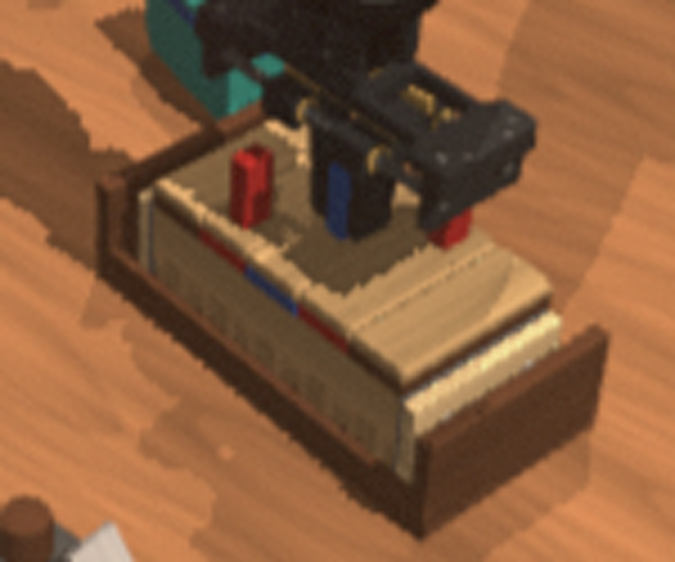

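Blue looks level with its neighbours: the coloured stripes line up around (270,285) in the crop. One more small press will confirm the floor.

Request:
jog_arm(turn=[[0,0,0],[0,0,0],[0,0,0]], translation=[[0,0,0.0005],[0,0,0.001],[0,0,0.001]], grip=[1,1,1])

```text
clock: 28.95
tool_pos: [0.5299, 0.1488, 0.1118]
eef_rot: [0.061, 0.998, 0.0, 0.0]
contact_force: [-1.6, 0.2, 8.4]
opening: 0.152
finger_force: 39.9
```

Request:
jog_arm(turn=[[0,0,0],[0,0,0],[0,0,0],[0,0,0],[0,0,0],[0,0,0],[0,0,0],[0,0,0],[0,0,0],[0,0,0]], translation=[[0,0,-0.001],[0,0,-0.001],[0,0,-0.001],[0,0,-0.001],[0,0,-0.03],[0,0,-0.06],[0,0,-0.1],[0,0,-0.15],[0,0,-0.15],[0,0,-0.15]], grip=[1,0.65,0.65,0.65,0.65,0.65,0.65,0.65,0.65,0.65])

```text
clock: 30.2
tool_pos: [0.5294, 0.1483, 0.2607]
eef_rot: [0.061, 0.998, -0.0, -0.0]
contact_force: [-0.9, -0.7, -0.3]
opening: 0.349
finger_force: 0.0
```

Run:
```python
from h import *
st(); snap("wrist","w5"); a=models.place_of("wrist","left_outer_mid"); print(a[:2])
im=cv2.imread("pics/w5.png"); cv2.imwrite("pics/w5c.png",cv2.resize(im[100:240,120:380],None,fx=3,fy=3,interpolation=cv2.INTER_CUBIC))
snap("scene","s2")
for n in ["left_outer_mid","left_red_mid","blue_block_mid","right_red_mid","right_outer_mid"]:
    print(n,[(np.round(d["position"],3).tolist(),round(d["p"],2)) for d in models.place_of("scene",n)[:4]])
```

```text
30.2 pos [0.5294 0.1483 0.2607] yaw_y 82.96 z [-0.001 -0.001 -1.   ] F [-0.94 -0.66 -0.31] open 0.349 ff 0.0
[]
left_outer_mid [([0.538, 0.227, 0.05], 0.93)]
left_red_mid [([0.534, 0.188, 0.053], 0.71)]
blue_block_mid [([0.338, -0.252, 0.036], 0.77), ([0.402, -0.069, 0.038], 0.65)]
right_red_mid [([0.529, 0.107, 0.052], 0.71), ([0.53, 0.149, 0.048], 0.39)]
right_outer_mid [([0.523, 0.07, 0.05], 0.61)]
```

View pics/w5c.png

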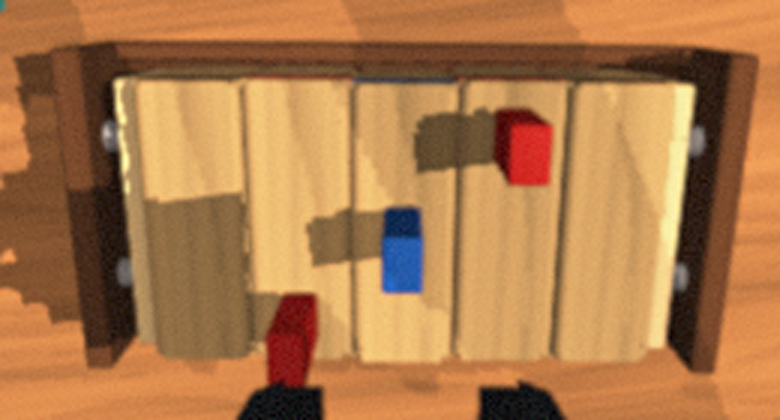

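The crop shows five level, parallel blocks in one row, with blue at (403,250) between the reds. I'm handing in.

```bash
python3 -c "
from plant import r
print(r.finish_job())"
```

```text
the job is handed in; nothing more can be done
None
```

I handed the job in: the blue block stands on the tray floor between the two reds, and in the last picture the five blocks look level and parallel. The hand-in call gave no verdict.

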